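# Tip a parts box onto its base and push it home

### The job

On the electronics bench an empty plastic parts box has been left standing on its end. Push it over so that it lies on its base with its open side up, then push it along the table until its end sits flush against the aluminium stop strip. Only push it, never lift it, and leave the second box, the spool, the bottle and the circuit board where they are.

Things in the scene. Friction and masses are not known exactly. Their poses are not given: they have to be found in the camera images.
- stop: Low straight aluminium stop strip fixed flat on the bench: 520 mm long along its y axis, its upright flange 30 mm high. Origin on the table at the middle of the long face the boxes butt against; its x axis is horizontal, normal to that face, and points into the strip, away from the boxes (they stand on its -x side).
- box_mid (a point): Centre of the open-topped grey plastic parts box to be tipped: outside 140 long, 100 wide, 75 deep, walls and base 4 mm, about 0.2 kg, empty. It starts standing on one 75 x 100 end, 140 tall (this point 70 mm up), its base (the closed 140 x 100 face) towards the strip, roughly square to it, and its open side away from the strip, roughly towards the robot. Axes as for partsbox.
- partsbox: The same box; origin at the centre of the outside of the end it starts on. Axes: x from the open side out through the base (level at the start, towards the strip; down once it lies on its base), y along the 100 mm width, z along the 140 mm length (up at the start; towards the strip once tipped). At the start its base is 170 to 205 mm from the strip, so it lands short of it.
- box_end (a point): Centre of the outside of the box's end that is uppermost at the start, 70 mm from box_mid along z; this end faces the strip once the box has been tipped. Axes as for partsbox.
- neighbour_c (a point): Centre of a second box of the same make (140 x 100 x 75 mm), already lying on its base with one end against the strip; to be left alone.
- spool_c (a point): Centre of a steel spool standing on its flange, 64 mm diameter, 50 mm high; to be left alone. It and the second box stand on either side of the work, either way round.
- flux_c (a point): Centre of a small white bottle, 40 mm diameter, 100 mm high; to be left alone.
- blankboard_c (a point): Centre of a small circuit board lying flat, 80 x 55 mm, 18 mm high with its parts; to be left alone.
Mind the look-alikes: they are no part of the job. What is shaped like the partsbox but green is not meant.

How it is judged:
By the outcome, as a careful person would: the job done as asked, in the order asked, and still so for the second after the job is handed in, with the robot touching nothing.
It also fails if it takes over 40 s, if anything falls off the work surface, if the arm or the gripper's body presses on something with over 40 N, if the wrist force passes 120 N, or if a joint passes its speed limit or range.

### The arm

A 6-joint arm with a two-finger parallel gripper is mounted at the origin on the work surface. World frame = base frame: x ahead of the robot, y to its left, z up, the work surface at z = 0. Lengths are in m, angles in rad, forces in N, time in s.
With the tool pointing down it reaches from about 0.425 to 0.95 m from the base axis. Payload 3.5 kg.
Tool frame: the origin (TCP) lies on the centre line of the jaws, within the pads' length; the fingertips stand 14 mm ahead of it and the grasp point (between the pads) lies 5 mm behind it (ctrl.tip_reach is the distance from the TCP to the fingertips, in m); z points along the fingers, y is the line along which they close (so a half turn about z gives the same grasp; the last joint's range is limited). The gripper opens to 85 mm and grips with 20 to 120 N. Pads are 22 mm wide; open, the fingers measure 114 mm over their backs; the gripper's body (76 mm by 85 mm) begins 54 mm behind the grasp point. The pads swing forward as they close: fully open they stand 13 mm farther back than shut.
Start: joints at [1.018, 0.286, 1.577, -0, 1.279, -0.15], TCP at [0.265, 0.621, 0.221] pointing down, gripper open.
Joint ranges: [-2.77, 2.77], [-0.9, 2.22], [0.21, 2.48], [-1.53, 4.67], [0.24, 2.81], [-2.84, 2.84]. Speed limits (rad/s): [2.79, 2.79, 3.14, 3.14, 3.14, 3.14].

### API

Orientations are given as a unit quaternion [x, y, z, w].
In Python, from plant import get_state, imaging, workorder, ctrl gives the robot as it stands. The module is installed in compiled form; this text tells all that it offers.
- The arm moves only by the shell command python3 -m jog 'ROWS' [FORCE]. ROWS is JSON, a list of rows, each a list of 7 numbers: the closure, from 0 (fully open) to 1 (shut), then the shift along the tool's x, y, z in mm, then the turn, a rotation vector about the tool's x, y, z in rad. In form: [[gripper, tx, ty, tz, ax, ay, az], ...]. A call has 1 to 12 rows; each row is the pose to reach, as a shift and turn from the pose commanded when the call began, along the tool's axes at that moment; what a row does not reach only later rows make up. A row lasts 1/10 s, in which the tool goes at most 50 mm and 8.59 degrees, less where a joint would pass 70% of its speed; a pose out of reach is approached as far as the arm can. A call with a gripper value outside its range is refused whole. The fingers move at their own pace and stop on an object; FORCE is the grip in N (left out, the last holds). Time passes only in rows, so rows that repeat a pose let the fingers close. It gives the time, the measured TCP pose, the force, the opening and the grip force at its end, in the units of the state.
- get_state(): the state, without advancing time (a new reading comes with each control period).
- imaging.read_camera(name): name is "scene" or "side" or "wrist"; returns a dict with "image" (420x560x3 uint8, blue, green, red), "fx", "fy", "cx", "cy" (pixels), "k1" (the pictures are not rectified: a ray, as slopes to the right and down, at radius r is drawn at 1 + k1 r^2 times it, then the intrinsics apply), "R" (3x3) and "t" (3): a world point X has camera coordinates R X + t; the wrist camera has in their place "tool_from_camera" (4x4, takes a point from camera to tool coordinates, whose origin is the TCP and whose axes are the flange's). Camera axes: x right, y down, z forward; pixel columns grow to the right and rows downward; lengths in m; the calibration is good to about 2 mm. A picture is of the moment at which its call begins: read the wrist's pose just before it. There is no depth.
- workorder.sign_off(): hands the job in; it is judged then, once.
The state is a dict: "time": time; "qpos": joint angles; "dq": joint speeds; "joint_efforts": joint torques, N m; "eef_pos": TCP position; "tcp_rot": TCP orientation; "contact_force": force on the tool from outside, world axes, zero at the start; "wrist_torque": the same for the moment, N m; "opening": opening from 0.0 (shut) to 1.0 (fully open); "finger_force": force on a finger pad.
Only numpy, scipy, OpenCV 4.12 (cv2) and the standard library are available. Lean on these libraries where they do the work, as an engineer would, in place of code of your own. Each camera call takes 0.05 s, during which the arm holds its last target. There are 200 camera calls.

## Working session

There is one attempt and no reset: what is moved stays moved. The work goes in short steps, Python scripts to look and compute and a shell command to move; the robot and the scene stay as the last step left them, time stands still between calls to the robot, and variables do not carry over. Pictures are saved under pics/ and viewed, at most 10 in all, crops included, and the job is handed in when it is done.

```bash
mkdir -p pics; cat > h.py <<'E'
import numpy as np, cv2
from plant import get_state, imaging, workorder, ctrl
from scipy.spatial.transform import Rotation as Ro
def snap(n,f):
    c=imaging.read_camera(n); cv2.imwrite('pics/'+f,c['image']); return c
def ray(c,u,v):
    x,y=(u-c['cx'])/c['fx'],(v-c['cy'])/c['fy']
    K=np.array([[c['fx'],0,c['cx']],[0,c['fy'],c['cy']],[0,0,1.]])
    p=cv2.undistortPoints(np.array([[[u,v]]],float),K,np.array([c['k1'],0,0,0.]))[0,0]
    d=c['R'].T@np.array([p[0],p[1],1]); return -c['R'].T@c['t'],d
def onz(c,u,v,z=0):
    o,d=ray(c,u,v); return o+d*(z-o[2])/d[2]
def two(c1,p1,c2,p2):
    o1,d1=ray(c1,*p1);o2,d2=ray(c2,*p2)
    s=np.linalg.lstsq(np.c_[d1,-d2],o2-o1,rcond=None)[0]
    a,b=o1+d1*s[0],o2+d2*s[1]; return (a+b)/2,np.linalg.norm(a-b)
E
python3 - <<'E'
from h import *
import pickle
d={}
for n in('scene','side'):
    c=snap(n,n+'0.png'); c['R']=np.array(c['R']);c['t']=np.array(c['t']); d[n]=c
    print(n,-c['R'].T@c['t'],c['fx'])
pickle.dump(d,open('c.pkl','wb'))
s=get_state();print(s['time'],s['eef_pos'],Ro.from_quat(s['tcp_rot']).as_matrix().round(3))
E
```

```text
scene [1.0577955  0.10002421 0.86660728] 442.33193257230056
side [0.32168481 0.67267773 0.69457014] 491.12587294950754
0.1 [0.26424727 0.62043814 0.21955153] [[-0.92   0.392 -0.001]
 [ 0.392  0.92  -0.002]
 [ 0.    -0.002 -1.   ]]
```

View pics/scene0.png

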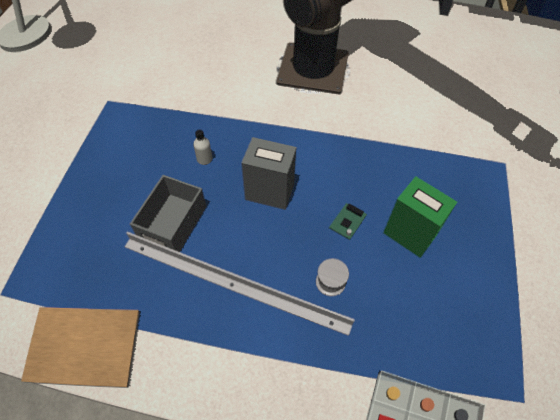

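View pics/side0.png

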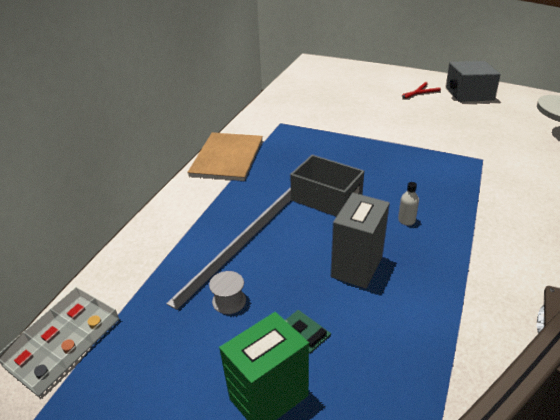

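The scene view shows three boxes:
- A grey box standing on its end at (269,172).
- A green look-alike at (421,216).
- A grey box lying against the strip at (168,212), which is the neighbour.

In the side view the standing grey box is at (360,240). It is the only grey one standing, with its closed face towards the strip, so it fits the description. The strip runs from (127,243) to (352,328) in the scene view. I'll confirm in one enlarged crop.

```bash
python3 - <<'E'
from h import *
a=cv2.imread('pics/scene0.png');b=cv2.imread('pics/side0.png')
A=cv2.resize(a[125:345,115:365],None,fx=2.4,fy=2.4,interpolation=cv2.INTER_CUBIC)[:530,:]
cv2.imwrite('pics/z1.png',cv2.convertScaleAbs(A,alpha=1.5))
B=cv2.resize(b[145:315,160:430],None,fx=2.9,fy=2.9,interpolation=cv2.INTER_CUBIC)
cv2.imwrite('pics/z2.png',cv2.convertScaleAbs(B,alpha=1.5))
E
```

```text
(no output)
```

View pics/z1.png

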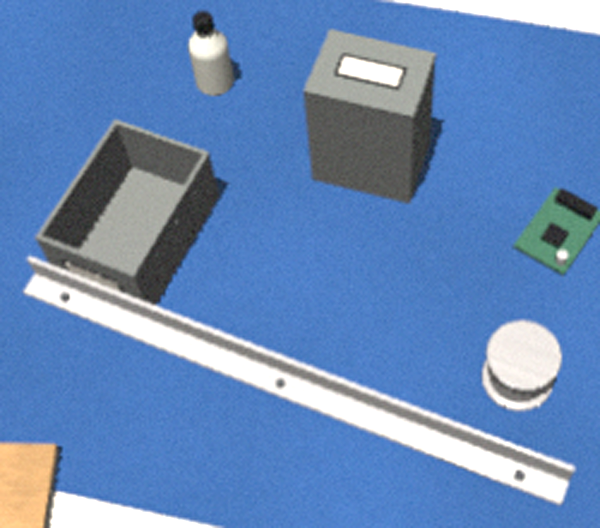

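View pics/z2.png

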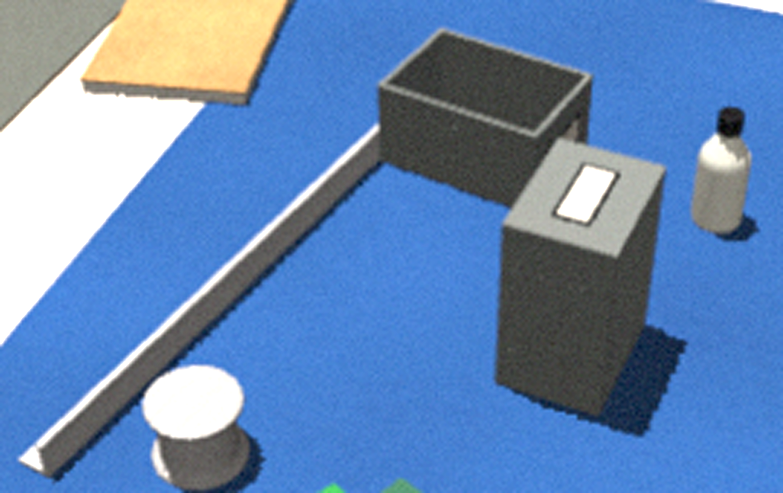

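The crops confirm it: the grey box standing at (269,172) has its closed face towards the strip, with a label on its upper end. The neighbour touches the strip on the +y or −y side (computed next) and the spool stands on the other.

```bash
python3 - <<'E'
from h import *
import pickle
d=pickle.load(open('c.pkl','rb'))
S=lambda u,v,z:onz(d['scene'],u/2.4+115,v/2.4+125,z)
D=lambda u,v,z:onz(d['side'],u/2.9+160,v/2.9+145,z)
p=lambda n,x:print(n,(np.array(x)*1000).round(0).tolist())
p('top scene',[S(*q,.14)[:2] for q in((332,31),(436,53),(417,113),(305,91))])
p('top side',[D(*q,.14)[:2] for q in((566,139),(666,172),(612,256),(500,226))])
p('base bottom scene',[S(*q,0)[:2] for q in((312,179),(411,199))])
p('base bottom side',[D(*q,0)[:2] for q in((498,381),(600,414))])
a,b=S(28,259,.03),S(574,466,.03);p('strip sc',[a[:2],b[:2]]);a2,b2=D(40,445,.03),D(380,126,.03);p('strip side',[a2[:2],b2[:2]])
p('strip face foot side',[D(55,475,0)[:2]])
p('neigh sc',[S(*q,.075)[:2] for q in((117,122),(211,152),(135,276),(40,240))])
p('neigh si',[D(*q,.075)[:2] for q in((443,29),(591,74),(537,133),(380,86))])
p('spool',[S(524,352,.05)[:2],D(193,402,.05)[:2]])
p('bottle',[S(204,20,.1)[:2],D(731,115,.1)[:2]])
p('board',[S(570,237,.01)[:2]])
u=(b-a)[:2];u/=np.linalg.norm(u);print('dir y',u, 'x ang',np.degrees(np.arctan2(u[0],-u[1])), np.linalg.norm(b-a))
E
```

```text
top scene [[430.0, -75.0], [436.0, 22.0], [506.0, 18.0], [502.0, -82.0]]
top side [[495.0, -84.0], [424.0, -71.0], [437.0, 22.0], [509.0, 18.0]]
base bottom scene [[501.0, -84.0], [504.0, 16.0]]
base bottom side [[507.0, 12.0], [434.0, 19.0]]
strip sc [[659.0, -311.0], [751.0, 198.0]]
strip side [[751.0, 196.0], [675.0, -201.0]]
strip face foot side [[747.0, 193.0]]
neigh sc [[524.0, -262.0], [539.0, -166.0], [677.0, -192.0], [660.0, -286.0]]
neigh si [[653.0, -290.0], [520.0, -265.0], [538.0, -173.0], [671.0, -192.0]]
spool [[667.0, 143.0], [666.0, 144.0]]
bottle [[406.0, -210.0], [401.0, -210.0]]
board [[522.0, 172.0]]
dir y [0.17809044 0.98401412] x ang 169.74144666864413 0.5177698436447041
```

The box's rim on the robot side is near (432,−26) mm, and the strip normal is yawed about −10.4°. In strip y, the landing lane runs from about 6 to 106 mm and the free gap from −69 to 229 mm. First I move to just on the robot side of the box, above its height.

```bash
python3 -m jog '[[0.35,-20,-25,-5,0,0,-0.02],[0.35,-50,-70,-20,0,0,-0.06],[0.35,-80,-115,-20,0,0,-0.1],[0.35,-110,-155,-20,0,0,-0.14],[0.35,-140,-200,-20,0,0,-0.18],[0.35,-170,-240,-20,0,0,-0.222],[0.35,-200,-285,-20,0,0,-0.222],[0.35,-230,-325,-20,0,0,-0.222],[0.35,-255,-360,-20,0,0,-0.222],[0.35,-280,-400,-20,0,0,-0.222],[0.35,-305,-435,-20,0,0,-0.222],[0.35,-325,-460,-20,0,0,-0.222]]'
python3 - <<'E'
from h import *
s=get_state();print(s['qpos'],s['eef_pos'],Ro.from_quat(s['tcp_rot']).as_matrix().round(3))
E
```

```text
time: 1.3
eef_pos: [0.383, 0.0678, 0.2406]
tcp_rot: [0.091, 0.996, -0.0, 0.0]
contact_force: [0.1, 0.6, 0.7]
opening: 0.646
finger_force: 0.0
[-8.67975622e-02 -4.14963903e-01  2.20622044e+00 -5.16084486e-04
  1.34996620e+00 -1.47455105e+00] [0.382958   0.06782641 0.24060805] [[-0.983  0.182  0.   ]
 [ 0.182  0.983 -0.001]
 [-0.    -0.    -1.   ]]
```

```bash
python3 -m jog '[[0.35,-15,-35,0,0,0,0],[0.35,-32,-70,0,0,0,0],[0.35,-32,-80,0,0,0,0],[0.35,-32,-80,10,0,0,0],[0.35,-32,-80,40,0,0,0],[0.35,-32,-80,75,0,0,0],[0.35,-32,-80,105,0,0,0],[0.35,-32,-80,115,0,0,0],[0.35,-32,-80,115,0,0,0]]'
python3 - <<'E'
from h import *
snap('scene','s1.png')
c=imaging.read_camera('side')['image'][130:330,260:500]
cv2.imwrite('pics/d1.png',cv2.resize(c,None,fx=2.5,fy=2.5))
print(get_state()['qpos'])
E
```

```text
time: 2.2
eef_pos: [0.3986, -0.0126, 0.1239]
tcp_rot: [0.09, 0.996, 0.001, -0.002]
contact_force: [0.7, 0.0, 1.0]
opening: 0.65
finger_force: 0.0
[-2.88277166e-01 -2.51728536e-01  2.30260832e+00  1.67355689e-04
  1.08913353e+00 -1.67942332e+00]
```

View pics/d1.png

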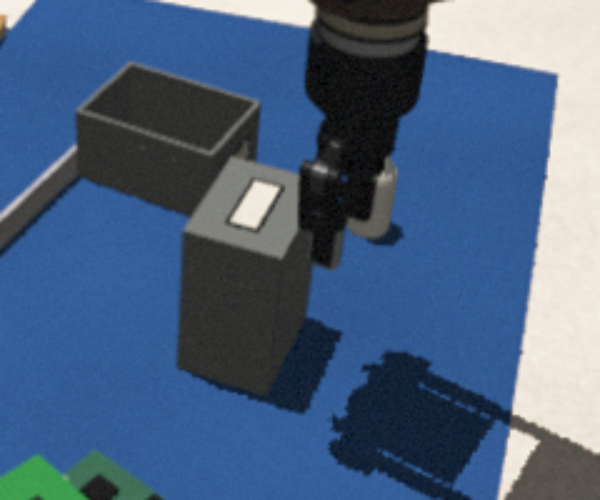

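The gripper stands on the robot side of the standing box, at (320,200) in the crop, with its tips below the box's top rim. Next I push slowly along the strip normal.

```bash
python3 -m jog '[[0.35,-8,0,0,0,0,0],[0.35,-16,0,0,0,0,0],[0.35,-22,0,0,0,0,0],[0.35,-27,0,0,0,0,0],[0.35,-32,0,0,0,0,0],[0.35,-37,0,0,0,0,0],[0.35,-42,0,0,0,0,0],[0.35,-47,0,0,0,0,0],[0.35,-52,0,0,0,0,0],[0.35,-57,0,0,0,0,0],[0.35,-60,0,0,0,0,0],[0.35,-60,0,0,0,0,0]]'
python3 - <<'E'
from h import *
a=imaging.read_camera('scene')['image'][110:270,190:350]
b=imaging.read_camera('side')['image'][150:310,270:430]
cv2.imwrite('pics/d2.png',cv2.resize(np.hstack([a,b]),None,fx=2.4,fy=2.4))
E
```

```text
time: 3.5
eef_pos: [0.4597, -0.025, 0.1259]
tcp_rot: [0.09, 0.996, -0.0, 0.0]
contact_force: [-0.8, 0.1, 0.6]
opening: 0.655
finger_force: 0.0
```

View pics/d2.png

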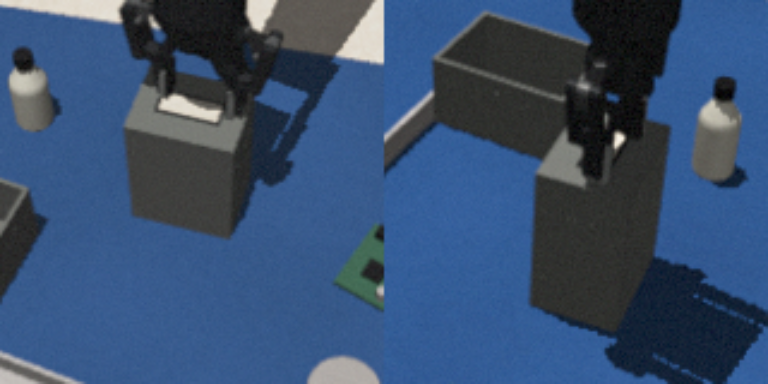

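The picture shows the fingers standing over the top end of the box, and the box has hardly moved. I'll triangulate the finger tip and the box corners.

```bash
python3 - <<'E'
from h import *
import pickle
d=pickle.load(open('c.pkl','rb'))
S=lambda u,v:(u/2.4+190,v/2.4+110); D=lambda u,v:((u-384)/2.4+270,v/2.4+150)
for n,a,b in(('fing+y',(232,115),(597,182)),('base top +y',(238,152),(633-18,188)),('base top -y',(125,125),(537,176)),('base bot +y',(230,237),(617,332)),('tr',(255,97),(670,126))):
    p,e=two(d['scene'],S(*a),d['side'],D(*b));print(n,(p*1000).round(),e.round(4))
print(get_state()['eef_pos'])
z=.14
for q in((537,176),(612,192),(670,126)):print((onz(d['side'],*D(*q),z)*1000).round())
I=imaging.read_camera('side')['image'][185:245,320:400];cv2.imwrite('pics/d3.png',cv2.convertScaleAbs(cv2.resize(I,None,fx=9,fy=9,interpolation=cv2.INTER_CUBIC),alpha=2))
E
```

```text
fing+y [464.   5. 135.] 0.0025
base top +y [465.   3. 111.] 0.0422
base top -y [506. -66. 106.] 0.0669
base bot +y [454.  -4. -50.] 0.0445
tr [437.   8. 172.] 0.0635
[ 0.45926218 -0.02480695  0.12573722]
[506.  18. 140.]
[449.  17. 140.]
[426. -77. 140.]
```

View pics/d3.png

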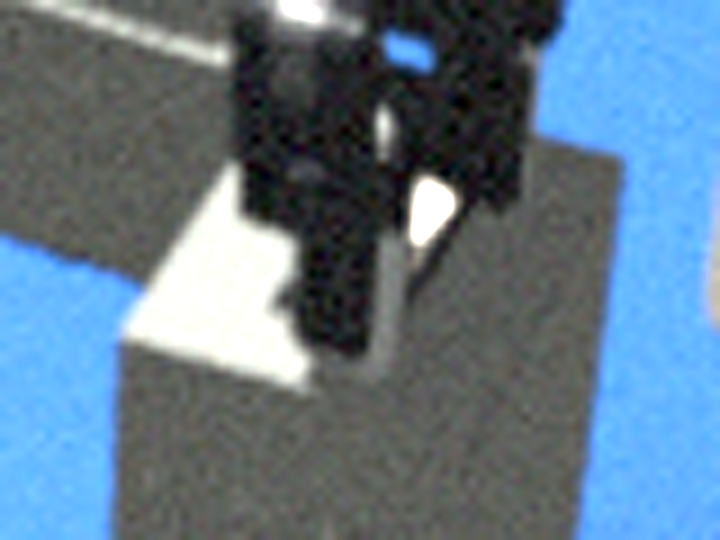

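The triangulated tip is at z≈0.135–0.14, so the fingers skimmed over the top and the box hasn't moved. I go up, back and lower, then push again.

```bash
python3 -m jog '[[0.35,0,0,-15,0,0,0],[0.5,0,0,-30,0,0,0],[0.5,25,0,-30,0,0,0],[0.5,60,0,-30,0,0,0],[0.5,65,0,-30,0,0,0],[0.5,65,0,-20,0,0,0],[0.5,65,0,0,0,0,0],[0.5,65,0,20,0,0,0],[0.5,65,0,22,0,0,0],[0.5,65,0,22,0,0,0]]'
python3 - <<'E'
from h import *
print(ctrl.tip_reach, get_state()['qpos'].round(3) if hasattr(get_state()['qpos'],'round') else get_state()['qpos'])
E
```

```text
time: 4.65
eef_pos: [0.3955, -0.0132, 0.1032]
tcp_rot: [0.09, 0.996, 0.0, -0.001]
contact_force: [0.2, 0.5, 0.7]
opening: 0.503
finger_force: 0.0
0.014 [-0.291 -0.226  2.331  0.     1.039 -1.681]
```

```bash
python3 -m jog '[[0.5,-8,0,0,0,0,0],[0.5,-16,0,0,0,0,0],[0.5,-24,0,0,0,0,0],[0.5,-30,0,0,0,0,0],[0.5,-36,0,0,0,0,0],[0.5,-42,0,0,0,0,0],[0.5,-48,0,0,0,0,0]]'
python3 - <<'E'
from h import *
a=imaging.read_camera('scene')['image'][110:270,190:350]
b=imaging.read_camera('side')['image'][150:310,270:430]
cv2.imwrite('pics/d4.png',cv2.convertScaleAbs(cv2.resize(np.hstack([a,b]),None,fx=2.4,fy=2.4,interpolation=cv2.INTER_CUBIC),alpha=1.6))
E
```

```text
time: 5.35
eef_pos: [0.4431, -0.0218, 0.1038]
tcp_rot: [0.09, 0.996, 0.0, -0.0]
contact_force: [-0.3, -0.2, -0.3]
opening: 0.501
finger_force: 0.1
```

View pics/d4.png

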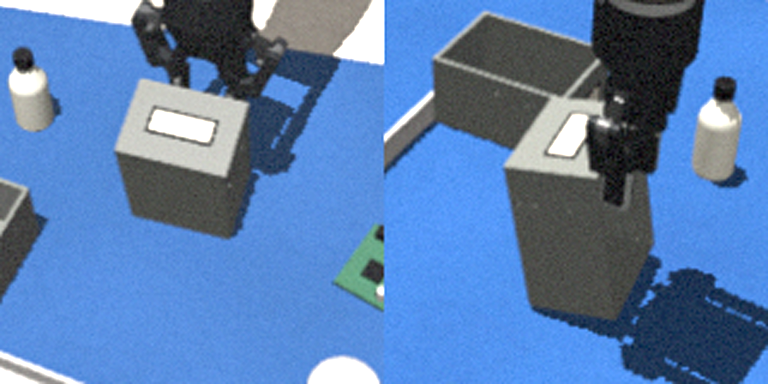

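The box is now tipping: in the side view its top leans towards the strip and its base edge stays put at (530,305). I keep pushing.

```bash
python3 -m jog '[[0.5,-6,0,0,0,0,0],[0.5,-12,0,0,0,0,0],[0.5,-18,0,0,0,0,0],[0.5,-24,0,0,0,0,0],[0.5,-30,0,0,0,0,0],[0.5,-36,0,0,0,0,0],[0.5,-42,0,0,0,0,0],[0.5,-48,0,0,0,0,0],[0.5,-48,0,0,0,0,0],[0.5,-48,0,0,0,0,0],[0.5,-48,0,0,0,0,0],[0.5,-48,0,0,0,0,0]]'
python3 - <<'E'
from h import *
a=imaging.read_camera('scene')['image'][110:330,120:370]
b=imaging.read_camera('side')['image'][140:330,240:430]
b=cv2.resize(b,(220,220))
cv2.imwrite('pics/d5.png',cv2.convertScaleAbs(cv2.resize(np.hstack([a,b]),None,fx=1.7,fy=1.7,interpolation=cv2.INTER_CUBIC),alpha=1.6))
E
```

```text
time: 6.65
eef_pos: [0.4896, -0.0303, 0.1037]
tcp_rot: [0.09, 0.996, 0.0, -0.0]
contact_force: [-0.2, 0.7, -0.5]
opening: 0.501
finger_force: 0.0
```

View pics/d5.png

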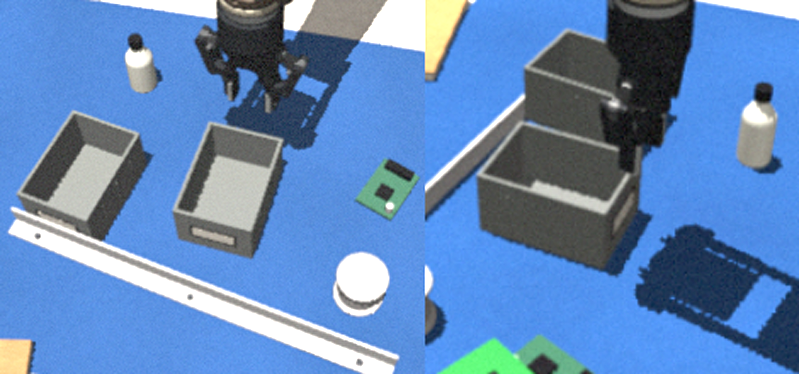

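The box now lies on its base with its open side up. In the crop its rim corners are at (211,122), (283,138), (253,225) and (174,206), short of the strip. I measure where it is.

```bash
python3 - <<'E'
from h import *
import pickle
d=pickle.load(open('c.pkl','rb'))
q=[onz(d['scene'],u/1.7+120,v/1.7+110,.075)[:2] for u,v in((211,122),(283,138),(253,225),(174,206))]
print((np.array(q)*1000).round())
q=[onz(d['scene'],u/1.7+120,v/1.7+110,0)[:2] for u,v in((180,236),(250,254))]
print((np.array(q)*1000).round())
k=220/190*1.7
q=[onz(d['side'],(u-425)/k+240,v/k+140,.075)[:2] for u,v in((479,176),(521,122),(605,211))]
print('side',(np.array(q)*1000).round())
E
```

```text
[[503. -81.]
 [509.  15.]
 [641.   4.]
 [635. -95.]]
[[637. -94.]
 [643.  -0.]]
side [[644.   4.]
 [638. -94.]
 [511.  11.]]
```

The box's yaw is about −4.5° against −10.4° for the strip, and it has about 58 mm left to go. I back off, spread the fingers and go low. The +y finger will then touch first and square the box up.

```bash
python3 -m jog '[[0.3,10,1,0,0,0,0],[0.3,24,3,0,0,0,0],[0.3,24,3,10,0,0,0],[0.3,24,3,30,0,0,0],[0.3,24,3,50,0,0,0],[0.3,24,3,64,0,0,0],[0.3,24,3,64,0,0,0]]' && python3 -m jog '[[0.3,-8,0,0,0,0,0],[0.3,-16,0,0,0,0,0],[0.3,-24,0,0,0,0,0],[0.3,-30,0,0,0,0,0],[0.3,-36,0,0,0,0,0],[0.3,-42,0,0,0,0,0],[0.3,-48,0,0,0,0,0],[0.3,-54,0,0,0,0,0],[0.3,-60,0,0,0,0,0],[0.3,-66,0,0,0,0,0],[0.3,-70,0,0,0,0,0],[0.3,-70,0,0,0,0,0]]'
```

```text
time: 7.45
eef_pos: [0.4646, -0.0226, 0.0371]
tcp_rot: [0.09, 0.996, 0.0, -0.003]
contact_force: [0.1, -0.3, -0.4]
opening: 0.698
finger_force: 0.0
time: 8.65
eef_pos: [0.5365, -0.036, 0.0399]
tcp_rot: [0.09, 0.996, -0.0, 0.001]
contact_force: [0.1, 0.4, 0.2]
opening: 0.701
finger_force: 0.0
```

```bash
python3 -m jog '[[0.3,-4,0,0,0,0,0],[0.3,-7,0,0,0,0,0],[0.3,-9,0,0,0,0,0],[0.3,-11,0,0,0,0,0],[0.3,-13,0,0,0,0,0],[0.3,-14,0,0,0,0,0],[0.3,-15,0,0,0,0,0],[0.3,-15,0,0,0,0,0]]'; python3 -m jog '[[0.3,-1,0,0,0,0,0],[0.3,-2,0,0,0,0,0],[0.3,-2,0,0,0,0,0]]'; python3 -m jog '[[0.3,-1,0,0,0,0,0],[0.3,-2,0,0,0,0,0],[0.3,-2,0,0,0,0,0]]'
```

```text
time: 9.45
eef_pos: [0.5506, -0.0385, 0.0399]
tcp_rot: [0.09, 0.996, -0.0, 0.0]
contact_force: [-0.4, -0.7, -0.4]
opening: 0.703
finger_force: 0.1
time: 9.75
eef_pos: [0.5523, -0.0387, 0.0398]
tcp_rot: [0.09, 0.996, 0.0, -0.0]
contact_force: [-1.8, 0.8, 0.5]
opening: 0.7
finger_force: 0.7
time: 10.05
eef_pos: [0.5522, -0.0387, 0.0397]
tcp_rot: [0.09, 0.996, 0.0, -0.003]
contact_force: [-7.9, 2.0, 5.7]
opening: 0.702
finger_force: 3.9
```

The force rises to 8 N at x_s≈561 mm, where 562 is expected at the strip. I give one light extra press to seat it square, then retreat and check.

```bash
python3 -m jog '[[0.3,-1,0,0,0,0,0],[0.3,-1,0,0,0,0,0]]'; python3 -m jog '[[0.3,5,0,0,0,0,0],[0.3,20,0,0,0,0,0],[0.3,50,0,0,0,0,0],[0.3,75,0,0,0,0,0],[0.3,75,0,-40,0,0,0],[0.3,75,0,-80,0,0,0],[0.3,75,0,-120,0,0,0],[0.3,75,0,-140,0,0,0],[0.3,75,0,-140,0,0,0]]'
python3 - <<'E'
from h import *
a=imaging.read_camera('scene')['image'][110:340,110:370]
b=imaging.read_camera('side')['image'][140:330,200:390]
b=cv2.resize(b,(230,230))
cv2.imwrite('pics/d6.png',cv2.convertScaleAbs(cv2.resize(np.hstack([a,b]),None,fx=1.63,fy=1.63,interpolation=cv2.INTER_CUBIC),alpha=1.6))
E
```

```text
time: 10.25
eef_pos: [0.5522, -0.0386, 0.0395]
tcp_rot: [0.09, 0.996, 0.0, -0.005]
contact_force: [-10.2, 1.4, 6.9]
opening: 0.701
finger_force: 5.2
time: 11.15
eef_pos: [0.4846, -0.0266, 0.1844]
tcp_rot: [0.09, 0.996, -0.001, 0.005]
contact_force: [-0.2, 0.1, 0.2]
opening: 0.702
finger_force: 0.0
```

View pics/d6.png

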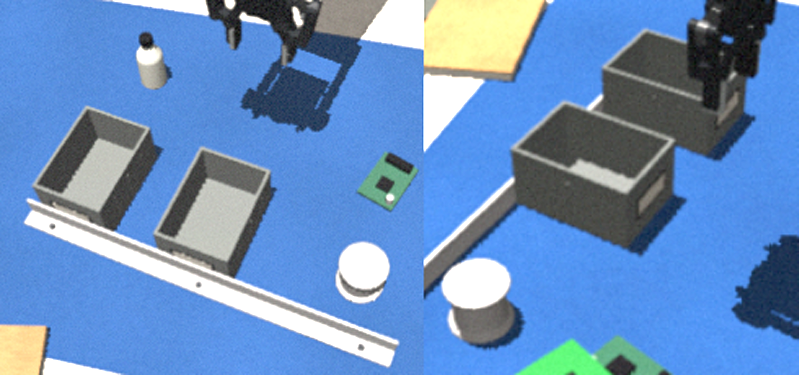

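Final view: the box lies open side up with its end against the strip, parallel to the neighbour. Its rim corners are at (204,148), (271,172) and (157,236). The bottle, spool, board and neighbour are where they were. A quick numerical check of yaw and gap follows.

```bash
python3 - <<'E'
from h import *
import pickle
d=pickle.load(open('c.pkl','rb'))
n=np.array([.983,-.182]);t=np.array([.182,.983])
S=lambda u,v,z=.075:onz(d['scene'],u/1.63+110,v/1.63+110,z)[:2]
k=230/190*1.63
D=lambda u,v,z=.075:onz(d['side'],(u-424)/k+200,v/k+140,z)[:2]
for nm,p in (('sc',S(204,148)),('sc',S(271,172)),('sc far',S(157,236)),('neigh sc',S(88,107)),('neigh',S(152,128)),('side far+y',D(513,150)),('side far-y',D(569,102)),('side near-y',D(674,144)),('side near+y',D(630,196)),('spool',S(364,263,.05)),('bottle',S(147,40,.1))):
    print(nm,(p*1000).round(),'xs,ys',(1000*p@n).round(1),(1000*p@t).round(1))
E
```

```text
sc [557. -88.] xs,ys 563.2 14.7
sc [575.   6.] xs,ys 564.3 110.6
sc far [ 694. -112.] xs,ys 702.8 15.9
neigh sc [ 523. -262.] xs,ys 562.2 -162.4
neigh [ 540. -165.] xs,ys 560.4 -63.9
side far+y [704. -19.] xs,ys 695.8 109.3
side far-y [ 683. -117.] xs,ys 692.7 8.9
side near-y [551. -85.] xs,ys 557.5 16.4
side near+y [566.   7.] xs,ys 555.2 109.9
spool [667. 143.] xs,ys 629.4 261.5
bottle [ 410. -208.] xs,ys 440.7 -130.2
```

The box is square to the strip within pixel error and seated: its near end is at 563–564 mm against 562 expected. Nothing else has moved.

```bash
python3 -c "
from plant import workorder
print(workorder.sign_off())"
```

```text
the job is handed in; nothing more can be done
None
```

I tipped the grey parts box onto its base with its open side up, pushed it flush against the stop strip and signed the job off. A first push skimmed over the top of the box without moving it. The second box, spool and bottle measured where they started, the board looked unmoved, and the arm ended clear.

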